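# Unstack the glazed pots onto their saucers

### The arm

A 6-joint arm with a two-finger parallel gripper is mounted at the origin on the work surface. World frame = base frame: x ahead of the robot, y to its left, z up, the work surface at z = 0. Lengths are in m, angles in rad, forces in N, time in s.
With the tool pointing down it reaches from about 0.275 to 0.85 m from the base axis. Payload 19 kg.
Tool frame: the origin (TCP) lies at the very end of the fingers, on their centre line; the grasp point (between the pads) lies 19 mm behind it; z points along the fingers, y is the line along which they close (so a half turn about z gives the same grasp; the last joint's range is limited). The gripper opens to 85 mm and grips with 20 to 120 N. Pads are 22 mm wide; open, the fingers measure 114 mm over their backs; the gripper's body (76 mm by 85 mm) begins 54 mm behind the grasp point. The pads swing forward as they close: fully open they stand 13 mm farther back than shut.
Start: joints at [-1.321, 0.15, 1.437, -0, 1.554, -0.134], TCP at [0.215, -0.533, 0.231] pointing down, gripper open.
Joint ranges: [-2.8, 2.8], [-0.68, 2.1], [0.12, 2.68], [-1.39, 4.53], [0.16, 2.79], [-2.81, 2.81]. Speed limits (rad/s): [1.89, 1.89, 2.22, 3.01, 3.01, 3.01].

### API

Orientations are given as [roll, pitch, yaw] about the fixed x, y, z axes, in that order (R = Rz(yaw) Ry(pitch) Rx(roll)).
In Python, from cell import ctrl gives the robot as it stands.
- The arm moves only by the tool play_rows, never from a script. Its argument "commands" is one flat list of numbers, 5 for each row, row after row: the opening, from -1 (shut) to 1 (fully open), so that 0 is half open, then the shift along the tool's x, y, z in cm, then the turn about the tool's z in degrees. In form: [jaw, tx, ty, tz, yaw, jaw, tx, ty, tz, yaw, ...]. A call has 1 to 10 rows; each row is the pose to reach, as a shift and turn from the pose commanded when the call began, along the tool's axes at that moment; what a row does not reach only later rows make up. A row lasts 1/8 s, in which the tool goes at most 62.5 mm and 10.7 degrees, less where a joint would pass 70% of its speed; a pose out of reach is approached as far as the arm can. A call with a gripper value outside its range is refused whole. The fingers move at their own pace and stop on an object; "force" is the grip in N (left out, the last holds). Time passes only in rows, so rows that repeat a pose let the fingers close. It gives the time, the measured TCP pose, the force, the opening and the grip force at its end, in the units of the state.
- ctrl.get_state(): the state, without advancing time (a new reading comes with each control period).
- ctrl.snapshot(name): name is "scene" or "side" or "wrist"; returns a dict with "img" (384x512x3 uint8, red, green, blue), "fx", "fy", "cx", "cy" (pixels), "rvec" (rotation vector, rad) and "tvec" (3), from world to camera coordinates, as OpenCV has them; the wrist camera has in their place "tool_from_camera" (4x4, takes a point from camera to tool coordinates, whose origin is the TCP and whose axes are the flange's). Camera axes: x right, y down, z forward; pixel columns grow to the right and rows downward; lengths in m; the calibration is good to about 2 mm. A picture is of the moment at which its call begins: read the wrist's pose just before it. There is no depth.
- ctrl.sign_off(): hands the job in; it is judged then, once.
Trained networks look in a picture, given as the dict that the camera call returned (one of the last four; its "shot" number tells which), for a name from the list of things; names that differ only in an ending like _2 or _b are one class to them, and where a whole thing is asked for, a point or a joint stands for the part that bears it (a point fixed in the world has none). Each returns a list of dicts, best first, with "confidence" (0 to 1); they miss things now and then, are a little off and sometimes report something else, mostly with a low value. They report only what shows in the picture. A call takes as long as a camera call. They do not tell look-alikes from the thing itself.
- ctrl.recognise(picture, thing): "location" ([column, row] in pixels, amid what is visible of it).
- ctrl.regions_of(picture, thing): "pixels" (384x512 bool, what is visible of it) and "location" ([column, row] in pixels, amid what is visible of it).
- ctrl.landmark_of(picture, thing): "location" ([column, row] in pixels: a listed point, or the origin of a listed thing).
The state is a dict: "t": time; "q": joint angles; "qd": joint speeds; "tau": joint torques, N m; "tcp_pos": TCP position; "orientation": TCP orientation; "ft_force": force on the tool from outside, world axes, zero at the start; "ft_torque": the same for the moment, N m; "grip_width": finger opening in m; "finger_force": force on a finger pad.
Only numpy, scipy, OpenCV 4.12 (cv2) and the standard library are available. Lean on these libraries where they do the work, as an engineer would, in place of code of your own. Each camera call takes 0.05 s, during which the arm holds its last target. There are 200 camera calls.

### The job

Get the potting bench ready for planting: take the two nested stacks of pots apart and stand every pot upright in the saucer of its own colour, flat on the saucer's floor. They are glazed stoneware, so set each one down without dropping it, leave the saucers where they stand, and do not disturb the jar or the secateurs.

Things in the scene. Friction and masses are not known exactly. Their poses are not given: they have to be found in the camera images.
- pot_blue: Large blue glazed pot, open top, 62 mm high, 0.15 kg. Top 18 mm: straight collar, 68 mm outside, wall 8 mm. Below it tapers from 59 mm to a flat 46 mm base. Origin: centre of underside, z up. Starts upright on the bench with a small pot nested in it, whose collar sits on this rim, so from above it shows as a 4.5 mm wide blue ring round the small pot.
- pot_yellow: Large yellow glazed pot, open top, 62 mm high, 0.15 kg. Top 18 mm: straight collar, 68 mm outside, wall 8 mm. Below it tapers from 59 mm to a flat 46 mm base. Origin: centre of underside, z up. Starts upright on the bench with a small pot nested in it, whose collar sits on this rim, so from above it shows as a 4.5 mm wide yellow ring round the small pot.
- pot_red: Small red glazed pot, open top, 56 mm high, 0.10 kg. Top 18 mm: straight collar, 59 mm outside, wall 7.5 mm. Below it tapers from 49 mm to a flat 37 mm base. Origin: centre of underside, z up. Starts loosely nested in the blue or yellow pot (varies), origin 24 mm above that one's: its collar stands wholly above the large rim, its body hangs inside. Lifts straight out.
- pot_white: Small white glazed pot, open top, 56 mm high, 0.10 kg. Top 18 mm: straight collar, 59 mm outside, wall 7.5 mm. Below it tapers from 49 mm to a flat 37 mm base. Origin: centre of underside, z up. Starts loosely nested in the blue or yellow pot (varies), origin 24 mm above that one's: its collar stands wholly above the large rim, its body hangs inside. Lifts straight out.
- saucer_blue: Saucer, blue glazed stoneware, round, loose on the bench, about 0.12 kg: 82 mm across the rim, 14 mm high, with a flat floor 5 mm thick and about 65 mm across inside. Origin: centre of the underside, z up. Place of the blue pot, whose origin is then 5 mm above this one; all four saucers are the same size.
- saucer_yellow: Saucer, yellow glazed stoneware, round, loose on the bench, about 0.12 kg: 82 mm across the rim, 14 mm high, with a flat floor 5 mm thick and about 65 mm across inside. Origin: centre of the underside, z up. Place of the yellow pot, whose origin is then 5 mm above this one; all four saucers are the same size.
- saucer_red: Saucer, red glazed stoneware, round, loose on the bench, about 0.12 kg: 82 mm across the rim, 14 mm high, with a flat floor 5 mm thick and about 65 mm across inside. Origin: centre of the underside, z up. Place of the red pot, whose origin is then 5 mm above this one; all four saucers are the same size.
- saucer_white: Saucer, white glazed stoneware, round, loose on the bench, about 0.12 kg: 82 mm across the rim, 14 mm high, with a flat floor 5 mm thick and about 65 mm across inside. Origin: centre of the underside, z up. Place of the white pot, whose origin is then 5 mm above this one; all four saucers are the same size.
- jar: Bystander: brown jar with a green screw lid, 68 mm across, 95 mm high, standing on the left of the bench. Origin: centre of the underside. To be left alone.
- secateurs: Bystander: secateurs with red handles and steel blades, about 190 mm long, 70 mm wide and 18 mm high, lying on the right of the bench. Origin: on the bench under the middle of the tool, x towards the blades. To be left alone.
Not all that is in view belongs to the job. What is meant by the pot_red is not pink, and is the larger of those in its own colour.

How it is judged:
At the end, for the whole second after the job is handed in: Each of the four pots stands upright (within 0.06 rad) and at rest on the floor of the saucer of its own colour (origin 2.5 to 7.5 mm above the saucer's, centres within 15 mm), let go; every saucer is within 20 mm of where it stood at the start, and so are the jar and the secateurs (horizontal distance between pot_blue and saucer_blue below 0.015 m and z of pot_blue in the frame of saucer_blue between 0.0025 and 0.0075 m and angle between each of pot_blue, pot_yellow, pot_red, pot_white's own z axis and vertical below 0.06 rad and linear speed of each of pot_blue, pot_yellow, pot_red, pot_white below 0.02 m/s and distance of each of saucer_blue, saucer_yellow, saucer_red, saucer_white, jar, secateurs from where it was at the start of the episode below 0.02 m and horizontal distance between pot_yellow and saucer_yellow below 0.015 m and z of pot_yellow in the frame of saucer_yellow between 0.0025 and 0.0075 m and horizontal distance between pot_red and saucer_red below 0.015 m and z of pot_red in the frame of saucer_red between 0.0025 and 0.0075 m and horizontal distance between pot_white and saucer_white below 0.015 m and z of pot_white in the frame of saucer_white between 0.0025 and 0.0075 m); the robot touches nothing.
It fails at once if a pot is dropped (falls free, neither held nor nested, faster than 0.6 m/s, about 20 mm) ((linear speed of pot_blue above 0.6 m/s and contact force between the fingers and pot_blue below 0.05 N) or (linear speed of pot_yellow above 0.6 m/s and contact force between the fingers and pot_yellow below 0.05 N) or (linear speed of pot_red above 0.6 m/s and contact force between the fingers and pot_red below 0.05 N and distance between pot_red and pot_blue above 0.035 m and distance between pot_red and pot_yellow above 0.035 m) or (linear speed of pot_white above 0.6 m/s and contact force between the fingers and pot_white below 0.05 N and distance between pot_white and pot_blue above 0.035 m and distance between pot_white and pot_yellow above 0.035 m)).
It fails at once if a saucer is pushed more than 30 mm from its place (distance of any of saucer_blue, saucer_yellow, saucer_red, saucer_white from where it was at the start of the episode above 0.03 m).
It fails at once if the jar or the secateurs are pushed more than 30 mm (distance of any of jar, secateurs from where it was at the start of the episode above 0.03 m).
It also fails if it takes over 104 s, if anything falls off the work surface, if the arm or the gripper's body presses on something with over 40 N, if the wrist force passes 120 N, or if a joint passes its speed limit or range.

## Working session

There is one attempt and no reset: what is moved stays moved. The work goes in short steps, Python scripts to look and compute and a tool call to move; the robot and the scene stay as the last step left them, time stands still between calls to the robot, and variables do not carry over. Pictures are saved under pics/ and viewed, at most 14 in all, crops included, and the job is handed in when it is done.

Besides the shell and the picture viewer there is one more tool, called after "Emit:" as name(argument=value, ...), one argument or row to a line, values as JSON. play_rows: Moves the arm, as the interface text tells. Its arguments: {"type":"object","properties":{"commands":{"type":"array"},"force":{"type":"number"}},"required":["commands"]}

```bash
mkdir -p pics; cat > h.py <<'E'
import numpy as np, cv2
from cell import ctrl
from scipy.spatial.transform import Rotation as R
def cam(p):
    if 'rvec' in p:
        Rm=cv2.Rodrigues(np.array(p['rvec'],float))[0]; t=np.array(p['tvec'],float).ravel()
        return Rm.T, -Rm.T@t
    s=p['state']; Rt=R.from_euler('xyz',s['orientation']).as_matrix()
    T=np.array(p['tool_from_camera'])
    return Rt@T[:3,:3], Rt@T[:3,3]+np.array(s['tcp_pos'])
def snap(n):
    s=ctrl.get_state(); p=ctrl.snapshot(n)
    if 'rvec' not in p: p['state']=s
    return p
def w(p,px,z):
    A,c=cam(p); d=A@np.array([(px[0]-p['cx'])/p['fx'],(px[1]-p['cy'])/p['fy'],1.])
    return c+d*(z-c[2])/d[2]
def save(p,f): cv2.imwrite('pics/'+f,p['img'][:,:,::-1])
E
python3 - <<'E'
from h import *
print(ctrl.get_state())
for n in ['scene','side']:
    p=snap(n); save(p,n+'0.png'); print(n,cam(p)[1])
    for t,z in [('pot_blue',.06),('pot_yellow',.06),('pot_red',.08),('pot_white',.08),('saucer_blue',.01),('saucer_yellow',.01),('saucer_red',.01),('saucer_white',.01),('jar',.05),('secateurs',.01)]:
        for d in ctrl.recognise(p,t)[:3]: print(t,np.round(d['location']),round(d['confidence'],2),w(p,d['location'],z).round(3))
E
```

```text
{'t': 0.0, 'q': array([-1.32102752e+00,  1.50990033e-01,  1.43799134e+00, -4.45038071e-05,
        1.55378868e+00, -1.33972891e-01]), 'qd': array([ 1.70661501e-03, -6.12198075e-04, -7.48958721e-05, -2.42483047e-03,
       -1.28601371e-03,  5.21485354e-05]), 'tau': array([-7.48989132e-04, -7.13049316e+01, -5.70867562e+01, -3.41410796e-04,
        8.69850162e-03, -5.87725708e-05]), 'tcp_pos': array([ 0.21520103, -0.53296234,  0.23069292]), 'orientation': array([-3.14041987e+00, -1.13169791e-04,  3.83742411e-01]), 'ft_force': array([ 0.1631732 ,  0.15954571, -0.66970463]), 'ft_torque': array([-0.03036947, -0.00639915, -0.01551215]), 'finger_force': 0.0, 'grip_width': 0.08508388051799291}
scene [1.13751117 0.88007607 1.06138302]
pot_blue [265. 273.] 0.61 [0.666 0.255 0.06 ]
pot_yellow [266. 200.] 0.54 [0.497 0.031 0.06 ]
pot_red [292. 214.] 0.71 [0.486 0.139 0.08 ]
pot_red [294. 192.] 0.67 [0.418 0.068 0.08 ]
pot_red [265. 184.] 0.48 [ 0.471 -0.011  0.08 ]
pot_white [262. 257.] 0.72 [0.649 0.221 0.08 ]
saucer_blue [327. 248.] 0.93 [0.439 0.253 0.01 ]
saucer_yellow [225. 220.] 0.67 [ 0.62
[... 175 characters left out ...]
 [385. 276.] 0.91 [0.409 0.439 0.05 ]
secateurs [216. 135.] 0.55 [ 0.41  -0.407  0.01 ]
side [0.23042506 0.56169364 0.7941636 ]
pot_blue [171. 242.] 0.65 [0.609 0.24  0.06 ]
pot_yellow [267. 196.] 0.83 [0.453 0.017 0.06 ]
pot_red [249. 229.] 0.91 [0.447 0.141 0.08 ]
pot_red [269. 184.] 0.8 [ 0.459 -0.006  0.08 ]
pot_red [295. 216.] 0.53 [0.36 0.06 0.08]
pot_white [164. 231.] 0.82 [0.629 0.231 0.08 ]
saucer_blue [228. 281.] 0.94 [0.451 0.256 0.01 ]
saucer_yellow [220. 177.] 0.93 [ 0.623 -0.03   0.01 ]
saucer_red [238. 144.] 0.56 [ 0.64  -0.178  0.01 ]
saucer_white [295. 155.] 0.76 [ 0.453 -0.207  0.01 ]
jar [200. 363.] 0.76 [0.412 0.446 0.05 ]
secateurs [322. 122.] 0.67 [ 0.425 -0.393  0.01 ]
```

View pics/scene0.png

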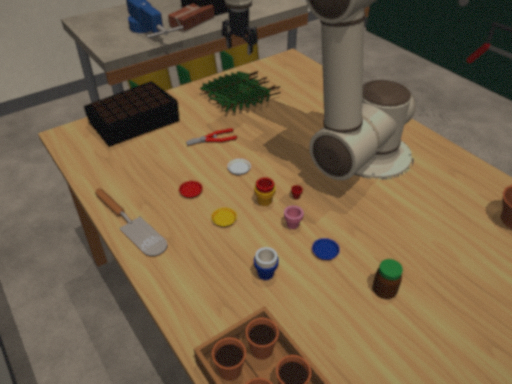

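View pics/side0.png

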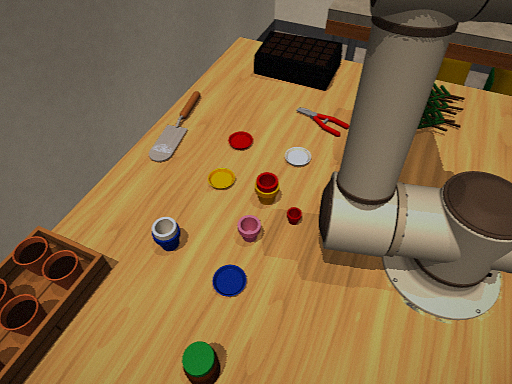

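Scene view shows red nested in yellow at (265,190), white nested in blue at (265,262), and saucers blue (327,248), yellow (225,217), red (191,189) and white (239,167). The small red cup at (297,190) and pink pot at (292,215) are decoys. The side view agrees: red/yellow at (267,187), white/blue at (166,232).

```bash
cat >> h.py <<'E'
def go(x,y,z,yaw=None):
    s=ctrl.get_state(); Rt=R.from_euler('xyz',s['orientation']).as_matrix()
    d=Rt.T@(np.array([x,y,z])-s['tcp_pos'])*100
    # turn about tool z (down): yaw_world decreases
    a=None if yaw is None else np.rad2deg((s['orientation'][2]-yaw+np.pi/2)%np.pi-np.pi/2)
    print('shift cm',d.round(2),'turn',a,'tcp',np.round(s['tcp_pos'],4),'yaw',s['orientation'][2])
E
python3 - <<'E'
from h import *
for n in ['scene','side']:
    p=snap(n)
    for t,z in [('pot_red',.08),('pot_white',.08),('saucer_blue',.014),('saucer_yellow',.014),('saucer_red',.014),('saucer_white',.014)]:
        for d in ctrl.regions_of(p,t)[:3]:
            m=d['pixels'].astype(np.uint8); c=max(cv2.findContours(m,0,1)[0],key=len)
            h=cv2.convexHull(c)
            if len(h)<5: continue
            e=cv2.fitEllipse(h)
            print(n,t,round(d['confidence'],2),m.sum(),np.round(e[0]),w(p,e[0],z).round(3))
go(.39,-.06,.40,0)
E
```

```text
scene pot_red 0.69 288 [264. 185.] [ 0.475 -0.01   0.08 ]
scene pot_red 0.66 131 [297. 191.] [0.411 0.069 0.08 ]
scene pot_red 0.57 366 [293. 216.] [0.487 0.149 0.08 ]
scene pot_white 0.71 387 [266. 257.] [0.641 0.226 0.08 ]
scene saucer_blue 0.93 488 [325. 249.] [0.449 0.255 0.014]
scene saucer_yellow 0.85 418 [224. 216.] [ 0.618 -0.024  0.014]
scene saucer_yellow 0.74 258 [239. 167.] [ 0.444 -0.198  0.014]
scene saucer_red 0.64 314 [191. 189.] [ 0.64  -0.192  0.014]
scene saucer_white 0.81 301 [239. 166.] [ 0.445 -0.2    0.014]
scene saucer_white 0.68 262 [264. 185.] [ 0.429 -0.071  0.014]
scene saucer_white 0.31 321 [190. 189.] [ 0.64  -0.195  0.014]
side pot_red 0.93 324 [267. 182.] [ 0.466 -0.013  0.08 ]
side pot_red 0.93 440 [249. 227.] [0.449 0.138 0.08 ]
side pot_red 0.75 200 [294. 215.] [0.363 0.06  0.08 ]
side pot_white 0.59 474 [165. 228.] [0.634 0.223 0.08 ]
side saucer_blue 0.88 862 [229. 280.] [0.449 0.253 0.014]
side saucer_yellow 0.59 447 [221. 178.] [ 0.618 -0.026  0.014]
side saucer_red 0.69 313 [241. 140.] [ 0.638 -0.197  0.014]
side saucer_white 0.73 400 [298. 156.] [ 0.444 -0.203  0.014]
shift cm [ 33.92 -37.33 -16.87] turn 21.990315852565907 tcp [ 0.2153 -0.5332  0.2313] yaw 0.383803415180779
```

```bash
python3 -c "
from h import *
go(.45,-.012,.27,0)"
```

```text
shift cm [ 41.28 -39.54  -3.87] turn 21.990315852565907 tcp [ 0.2153 -0.5332  0.2313] yaw 0.383803415180779
```

Emit:
play_rows(
  commands=[1,41.3,-39.5,-3.9,22,1,41.3,-39.5,-3.9,22,1,41.3,-39.5,-3.9,22,1,41.3,-39.5,-3.9,22,1,41.3,-39.5,-3.9,22,1,41.3,-39.5,-3.9,22,1,41.3,-39.5,-3.9,22,1,41.3,-39.5,-3.9,22,1,41.3,-39.5,-3.9,22,1,41.3,-39.5,-3.9,22],
  force=30,
)

```text
t: 3.05
tcp_pos: [0.4511, -0.0091, 0.2706]
orientation: [-3.141, -0.0, 0.004]
ft_force: [-0.2, -1.1, -1.0]
grip_width: 0.0856
finger_force: 0.0
```

Emit:
play_rows(
  commands=[1,0,0,0,0,1,0,0,0,0,1,0,0,0,0],
)

```text
t: 3.42
tcp_pos: [0.45, -0.0134, 0.2703]
orientation: [3.142, 0.0, -0.002]
ft_force: [-0.4, -0.4, 0.1]
grip_width: 0.0853
finger_force: 0.0
```

```bash
cat >> h.py <<'E'
def fit(p,t,z,k=3):
    for d in ctrl.regions_of(p,t)[:k]:
        m=d['pixels'].astype(np.uint8); c=max(cv2.findContours(m,0,1)[0],key=len); h=cv2.convexHull(c)
        if len(h)>=5:
            e=cv2.fitEllipse(h); print(t,round(d['confidence'],2),m.sum(),np.round(e[0]),np.round(e[1]),w(p,e[0],z).round(4))
E
python3 - <<'E'
from h import *
p=snap('wrist'); save(p,'w1.png'); s=p['state']; print(s['t'],s['tcp_pos'],s['orientation'],cam(p)[1])
fit(p,'pot_red',.08); fit(p,'pot_yellow',.062); fit(p,'saucer_yellow',.014)
E
```

```text
3.425 [ 0.45003541 -0.01343082  0.27032403] [ 3.14155788e+00  2.42728967e-05 -2.15555382e-03] [ 0.53470994 -0.01433026  0.41233191]
pot_red 0.95 716 [223. 213.] [29. 31.] [0.3927 0.0178 0.08  ]
pot_red 0.77 2157 [142. 151.] [50. 55.] [0.4662 0.104  0.08  ]
pot_red 0.76 2293 [255. 147.] [53. 55.] [ 0.4701 -0.0196  0.08  ]
pot_yellow 0.73 456 [255. 144.] [58. 59.] [ 0.4705 -0.0194  0.062 ]
saucer_yellow 0.75 2686 [261.   7.] [70. 79.] [ 0.6177 -0.0268  0.014 ]
```

View pics/w1.png

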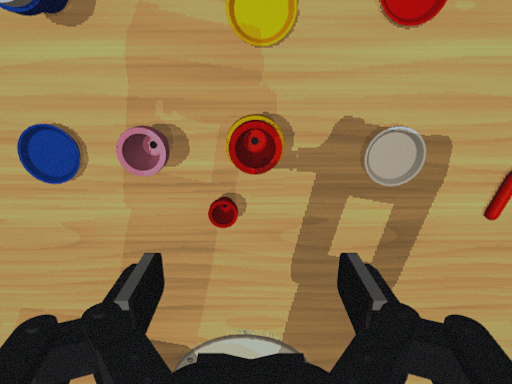

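Wrist view: red pot at (255,147) inside its yellow ring (slightly up-left), yellow saucer at the top (261,10), white saucer (394,156), blue saucer (50,153), decoys pink (142,151) and small red (223,212).

Emit:
play_rows(
  commands=[1,2,0.6,6,0,1,2,0.6,12,0,1,2,0.6,16,0,1,2,0.6,19,0,1,2,0.6,20.8,0,1,2,0.6,20.8,0,1,2,0.6,20.8,0,1,2,0.6,20.8,0],
)

```text
t: 4.62
tcp_pos: [0.4708, -0.0184, 0.0632]
orientation: [3.141, -0.001, -0.0]
ft_force: [0.8, -0.7, -0.7]
grip_width: 0.0854
finger_force: 0.0
```

Emit:
play_rows(
  commands=[-1,0,0,0,0,-1,0,0,0,0,-1,0,0,0,0,-1,0,0,0,0,-1,0,0,0,0,-1,0,0,0,0],
  force=30,
)

```text
t: 5.38
tcp_pos: [0.4706, -0.0183, 0.0629]
orientation: [3.141, -0.001, -0.0]
ft_force: [-0.8, 0.2, 6.4]
grip_width: 0.0575
finger_force: 31.4
```

Emit:
play_rows(
  commands=[-1,0,0,-1,0,-1,0,0,-2,0,-1,0,0,-3.5,0,-1,0,0,-6,0,-1,0,0,-9,0,-1,0,0,-10,0,-1,0,0,-10,0],
)

```text
t: 6.25
tcp_pos: [0.4705, -0.0183, 0.1626]
orientation: [3.141, -0.001, -0.0]
ft_force: [-0.7, 0.6, -1.6]
grip_width: 0.0571
finger_force: 32.8
```

```bash
python3 - <<'E'
from h import *
p=snap('side'); q=snap('wrist'); s=q['state']; print(s['grip_width'],s['ft_force'])
cv2.imwrite('pics/a.png',np.hstack([cv2.resize(p['img'][100:300,140:400],(400,308)),cv2.resize(q['img'],(400,308))])[:,:,::-1])
fit(q,'pot_yellow',.062); fit(q,'saucer_white',.014); fit(q,'saucer_yellow',.014); fit(q,'saucer_red',.014)
go(.639,-.194,.15)
E
```

```text
0.05762965021501816 [-0.63482313  0.26978146 -1.10967887]
pot_yellow 0.94 3810 [251. 190.] [80. 81.] [ 0.4714 -0.0192  0.062 ]
saucer_white 0.73 4785 [434. 199.] [71. 86.] [ 0.4451 -0.2039  0.014 ]
saucer_yellow 0.91 4433 [260.   2.] [ 98. 110.] [ 0.6185 -0.027   0.014 ]
saucer_red 0.75 1912 [472. -21.] [ 90. 109.] [ 0.6346 -0.197   0.014 ]
shift cm [16.9  17.58  1.13] turn None tcp [ 0.4701 -0.0182  0.1616] yaw -0.0002105886516152733
```

View pics/a.png

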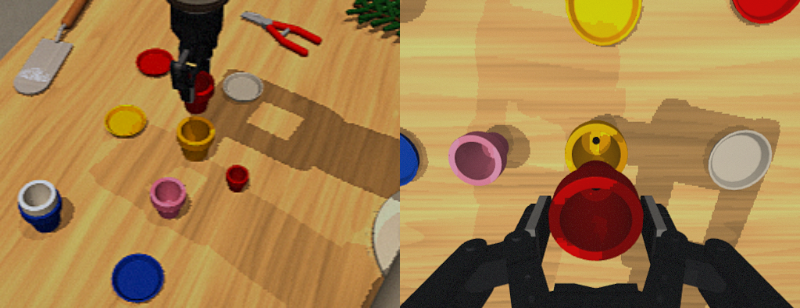

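The red pot hangs upright in the grip, and the yellow pot stayed in place at (251,190). The next move carries red to its saucer.

Emit:
play_rows(
  commands=[-1,4,4,0,0,-1,8,8,0,0,-1,12,12.5,0,0,-1,15,16,0,0,-1,16.8,17.7,0,0,-1,16.8,17.7,2,0,-1,16.8,17.7,5,0,-1,16.8,17.7,7,0,-1,16.8,17.7,7,0,-1,16.8,17.7,7,0],
)

```text
t: 7.8
tcp_pos: [0.6386, -0.1952, 0.0933]
orientation: [3.141, -0.001, 0.0]
ft_force: [0.6, -0.0, -1.5]
grip_width: 0.0577
finger_force: 32.8
```

```bash
python3 - <<'E'
from h import *
q=snap('wrist'); s=q['state']; p=snap('side');
fit(q,'saucer_red',.014);fit(q,'saucer_yellow',.014);fit(p,'saucer_red',.014);fit(q,'pot_red',s['tcp_pos'][2]+.017)
go(.638,-.195,.044,0)
save(q,'b.png')
E
```

```text
saucer_red 0.92 5401 [254. 197.] [ 97. 105.] [ 0.6416 -0.199   0.014 ]
saucer_yellow 0.58 1342 [495. 342.] [37. 62.] [ 0.4999 -0.4201  0.014 ]
saucer_yellow 0.55 6887 [ 38. 222.] [ 88. 109.] [ 0.6209 -0.0285  0.014 ]
saucer_red 0.84 317 [241. 140.] [18. 23.] [ 0.636  -0.1966  0.014 ]
saucer_red 0.63 426 [326. 121.] [17. 58.] [ 0.4139 -0.396   0.014 ]
saucer_red 0.51 534 [267. 189.] [24. 30.] [ 0.4783 -0.0417  0.014 ]
pot_red 0.93 11732 [250. 265.] [122. 125.] [ 0.6432 -0.1958  0.1103]
shift cm [-0.05 -0.03  4.89] turn -0.010743149265872238 tcp [ 0.6385 -0.1953  0.0929] yaw -0.00018750332672268222
```

View pics/b.png

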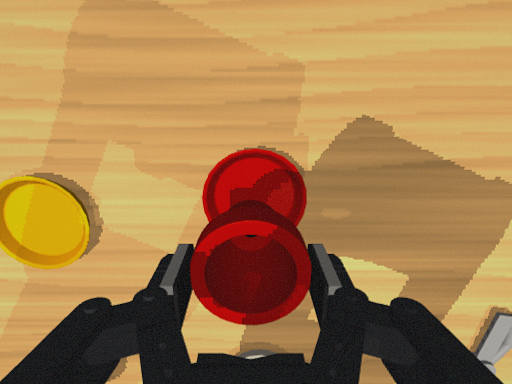

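The red saucer is ahead at (254,197) and the pot is at (250,265), aligned within a few mm once perspective is allowed for. Lowering now.

Emit:
play_rows(
  commands=[-1,0,0.1,2,0,-1,0,0.1,3.5,0,-1,0,0.1,4.3,0,-1,0,0.1,4.6,0,-1,0,0.1,4.8,0,-1,0,0.1,4.8,0],
)

```text
t: 8.85
tcp_pos: [0.6384, -0.1963, 0.0445]
orientation: [3.142, -0.0, -0.0]
ft_force: [0.2, 0.1, -0.9]
grip_width: 0.0575
finger_force: 32.9
```

Emit:
play_rows(
  commands=[-1,0,0,0.1,0,-1,0,0,0.1,0],
)

```text
t: 9.1
tcp_pos: [0.6386, -0.1963, 0.0439]
orientation: [3.141, -0.001, -0.0]
ft_force: [-0.5, 0.0, 4.7]
grip_width: 0.0576
finger_force: 33.4
```

Contact (4.7 N up). Release and rise.

Emit:
play_rows(
  commands=[1,0,0,0,0,1,0,0,0,0,1,0,0,0,0,1,0,0,0,0,1,0,0,-2,0,1,0,0,-6,0,1,0,0,-12,0,1,0,0,-17,0,1,0,0,-17,0],
)

```text
t: 10.22
tcp_pos: [0.6395, -0.1967, 0.2196]
orientation: [3.138, -0.008, -0.0]
ft_force: [0.4, 0.1, -0.3]
grip_width: 0.0854
finger_force: 0.0
```

```bash
python3 - <<'E'
from h import *
q=snap('wrist'); print(q['state']['tcp_pos'])
fit(q,'saucer_red',.014);fit(q,'pot_red',.061); save(q,'c.png')
go(.61,.224,.22,0)
E
```

```text
[ 0.63948959 -0.19674666  0.21964263]
saucer_red 0.94 1429 [252. 162.] [66. 70.] [ 0.6411 -0.1996  0.014 ]
saucer_red 0.61 1325 [417. 279.] [37. 71.] [ 0.4821 -0.4186  0.014 ]
pot_red 0.79 1555 [ 10. 307.] [40. 70.] [0.4774 0.0864 0.061 ]
pot_red 0.67 2638 [250. 174.] [57. 58.] [ 0.6388 -0.1971  0.061 ]
shift cm [ -2.81 -42.01  -0.67] turn -0.008746516164944868 tcp [ 0.638  -0.1961  0.2132] yaw -0.0001526555051571954
```

View pics/c.png

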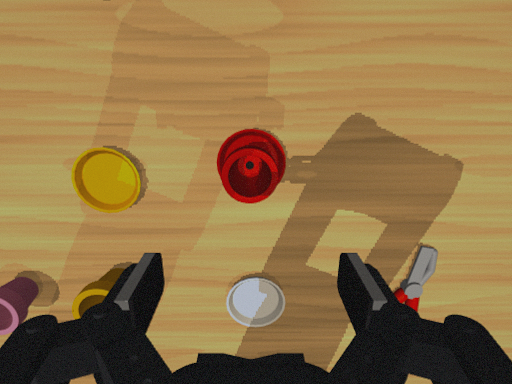

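Red stands upright and centred in its saucer at (250,170). Next is the white pot.

Emit:
play_rows(
  commands=[1,-2.8,-42,-0.7,0,1,-2.8,-42,-0.7,0,1,-2.8,-42,-0.7,0,1,-2.8,-42,-0.7,0,1,-2.8,-42,-0.7,0,1,-2.8,-42,-0.7,0,1,-2.8,-42,-0.7,0,1,-2.8,-42,-0.7,0,1,-2.8,-42,-0.7,0,1,-2.8,-42,-0.7,0],
)

```text
t: 11.62
tcp_pos: [0.6105, 0.2226, 0.22]
orientation: [3.141, 0.001, -0.002]
ft_force: [-0.5, -0.5, 0.1]
grip_width: 0.0853
finger_force: 0.0
```

```bash
python3 - <<'E'
from h import *
q=snap('wrist'); print(q['state']['tcp_pos'])
fit(q,'pot_white',.08);fit(q,'pot_blue',.062);fit(q,'saucer_blue',.014); save(q,'d.png')
go(.637,.224,.063,0)
E
```

```text
[0.61047876 0.22257935 0.21995759]
pot_white 0.77 3249 [253. 148.] [64. 65.] [0.6394 0.2191 0.08  ]
pot_blue 0.98 551 [253. 143.] [67. 67.] [0.641  0.2189 0.062 ]
saucer_blue 0.79 2502 [228. 279.] [52. 61.] [0.4498 0.2519 0.014 ]
saucer_blue 0.26 3528 [448. 280.] [59. 81.] [ 0.4486 -0.0411  0.014 ]
shift cm [ 2.65 -0.1  15.74] turn -0.07232784678297634 tcp [0.6105 0.223  0.2204] yaw -0.0012623590672409257
```

View pics/d.png

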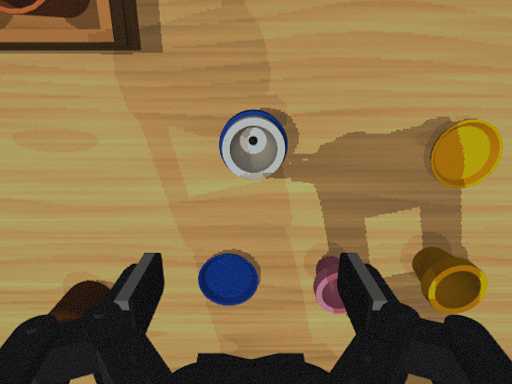

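White at (253,147), with the blue ring visible round it. Descending.

Emit:
play_rows(
  commands=[1,3,0.3,5,0,1,3,0.3,9,0,1,3,0.3,13,0,1,3,0.3,15,0,1,3,0.3,15.7,0,1,3,0.3,15.7,0,1,3,0.3,15.7,0],
)

```text
t: 12.7
tcp_pos: [0.641, 0.2209, 0.0649]
orientation: [-3.141, -0.002, -0.0]
ft_force: [-0.1, -1.2, 0.4]
grip_width: 0.0857
finger_force: 0.0
```

Emit:
play_rows(
  commands=[-1,0,0,0,0,-1,0,0,0,0,-1,0,0,0,0,-1,0,0,0,0,-1,0,0,0,0,-1,0,0,0,0],
  force=30,
)

```text
t: 13.45
tcp_pos: [0.6407, 0.2208, 0.0645]
orientation: [-3.141, -0.001, -0.0]
ft_force: [-1.5, -0.7, 7.4]
grip_width: 0.0578
finger_force: 31.3
```

Emit:
play_rows(
  commands=[-1,0,0,-1,0,-1,0,0,-2,0,-1,0,0,-3.5,0,-1,0,0,-6,0,-1,0,0,-9,0,-1,0,0,-10,0,-1,0,0,-10,0],
)

```text
t: 14.32
tcp_pos: [0.6405, 0.2208, 0.1637]
orientation: [-3.141, -0.001, -0.0]
ft_force: [0.1, -0.9, -1.8]
grip_width: 0.0578
finger_force: 32.3
```

Emit:
play_rows(
  commands=[-1,-2,4,0,0,-1,-4,9,0,0,-1,-7,15,0,0,-1,-10,21,0,0,-1,-13,27,0,0,-1,-16,33,0,0,-1,-18,38,0,0,-1,-19.6,42.4,0,0,-1,-19.6,42.4,0,0,-1,-19.6,42.4,0,0],
)

```text
t: 15.58
tcp_pos: [0.444, -0.2029, 0.1624]
orientation: [-3.14, 0.001, -0.001]
ft_force: [-1.0, 1.2, -0.3]
grip_width: 0.0576
finger_force: 32.4
```

```bash
python3 - <<'E'
from h import *
q=snap('wrist'); s=q['state'];print(s['tcp_pos'],s['grip_width'])
fit(q,'saucer_white',.014);fit(q,'pot_white',s['tcp_pos'][2]+.016); save(q,'e.png')
go(.4445,-.203,.0455,0)
E
```

```text
[ 0.44401339 -0.20292264  0.16243256] 0.057589819929025086
saucer_white 0.85 4707 [252. 174.] [79. 82.] [ 0.4453 -0.205   0.014 ]
pot_white 0.91 11240 [251. 264.] [119. 122.] [ 0.4484 -0.2037  0.1784]
pot_white 0.71 5975 [ 32. 158.] [ 84. 112.] [ 0.4997 -0.1124  0.1784]
shift cm [-0.    0.09 11.74] turn 0.07794098925029362 tcp [ 0.4446 -0.2022  0.1629] yaw 0.0013603268846791305
```

View pics/e.png

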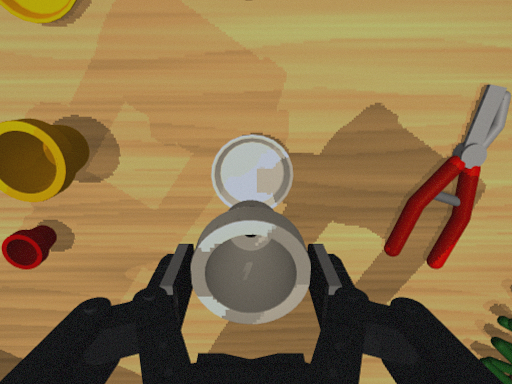

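The white pot is held upright at (251,265), with its saucer below at (252,174). Lowering; the secateurs on the right are well clear.

Emit:
play_rows(
  commands=[-1,0,0.1,3,0,-1,0,0.1,6,0,-1,0,0.1,9,0,-1,0,0.1,10.5,0,-1,0,0.1,11.3,0,-1,0,0.1,11.5,0,-1,0,0.1,11.6,0,-1,0,0.1,11.7,0,-1,0,0.1,11.7,0],
)

```text
t: 16.85
tcp_pos: [0.4444, -0.2043, 0.0466]
orientation: [3.141, -0.0, -0.0]
ft_force: [-0.2, 0.0, -0.7]
grip_width: 0.0576
finger_force: 32.4
```

Emit:
play_rows(
  commands=[-1,0,0,0.1,0,-1,0,0,0.1,0],
)

```text
t: 17.1
tcp_pos: [0.4444, -0.2043, 0.0455]
orientation: [3.141, -0.0, -0.0]
ft_force: [-0.4, -0.5, 2.9]
grip_width: 0.0578
finger_force: 32.7
```

Emit:
play_rows(
  commands=[1,0,0,0,0,1,0,0,0,0,1,0,0,0,0,1,0,0,0,0,1,0,0,-2,0,1,0,0,-6,0,1,0,0,-12,0,1,0,0,-15,0,1,0,0,-15,0],
)

```text
t: 18.23
tcp_pos: [0.445, -0.2047, 0.1976]
orientation: [3.139, -0.003, -0.0]
ft_force: [0.1, -0.6, -1.1]
grip_width: 0.0852
finger_force: 0.0
```

```bash
python3 - <<'E'
from h import *
q=snap('wrist'); s=q['state'];print(s['tcp_pos'],s['grip_width'])
fit(q,'saucer_white',.014);fit(q,'pot_white',.061);fit(q,'pot_yellow',.062)
cv2.imwrite('pics/f.png',cv2.resize(q['img'],(384,288))[:,:,::-1])
go(.471,-.0195,.10,0)
E
```

```text
[ 0.44504468 -0.20472085  0.1975827 ] 0.08523492921987184
saucer_white 0.9 1503 [250. 166.] [69. 73.] [ 0.4459 -0.205   0.014 ]
pot_white 0.89 3085 [250. 180.] [62. 63.] [ 0.444  -0.2051  0.061 ]
pot_yellow 0.69 5297 [ 55. 151.] [75. 93.] [ 0.4725 -0.0277  0.062 ]
shift cm [  2.72 -18.44   9.43] turn -0.009095135806042293 tcp [ 0.4439 -0.204   0.1941] yaw -0.00015874006573146637
```

View pics/f.png

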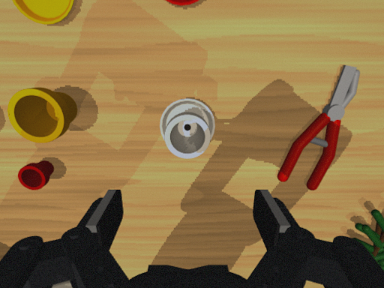

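White is standing in its saucer at (188,130 in this crop). Next is yellow.

Emit:
play_rows(
  commands=[1,1,-6,0,0,1,2,-12,0,0,1,2.7,-18.5,0,0,1,2.7,-18.5,4,0,1,2.7,-18.5,9,0,1,2.7,-18.5,12,0,1,2.7,-18.5,14.5,0,1,2.7,-18.5,15.2,0,1,2.7,-18.5,15.2,0,1,2.7,-18.5,15.2,0],
)

```text
t: 19.68
tcp_pos: [0.4718, -0.0193, 0.0442]
orientation: [3.141, -0.001, -0.0]
ft_force: [-0.1, -0.4, 0.2]
grip_width: 0.0855
finger_force: 0.0
```

Emit:
play_rows(
  commands=[-1,0,0,0,0,-1,0,0,0,0,-1,0,0,0,0,-1,0,0,0,0,-1,0,0,0,0,-1,0,0,0,0],
  force=40,
)

```text
t: 20.42
tcp_pos: [0.4718, -0.0192, 0.0443]
orientation: [-3.142, -0.002, -0.0]
ft_force: [-1.3, 1.9, 8.5]
grip_width: 0.0664
finger_force: 43.1
```

Emit:
play_rows(
  commands=[-1,0,0,-1,0,-1,0,0,-3,0,-1,0,0,-6,0,-1,0,0,-6,0,-1,4,0.3,-6,0,-1,9,0.5,-6,0,-1,13,0.7,-6,0,-1,14.7,0.8,-6,0,-1,14.7,0.8,-6,0,-1,14.7,0.8,-6,0],
)

```text
t: 21.68
tcp_pos: [0.6175, -0.0272, 0.103]
orientation: [-3.141, 0.001, -0.0]
ft_force: [-0.5, -0.2, -2.3]
grip_width: 0.066
finger_force: 45.7
```

```bash
python3 - <<'E'
from h import *
q=snap('wrist'); s=q['state'];print(s['tcp_pos'],s['grip_width'])
fit(q,'saucer_yellow',.014);fit(q,'pot_yellow',s['tcp_pos'][2]+.018)
cv2.imwrite('pics/g.png',cv2.resize(q['img'],(384,288))[:,:,::-1])
go(.6185,-.0275,.0493,0)
E
```

```text
[ 0.61748691 -0.02715976  0.1029536 ] 0.06595163508972221
saucer_yellow 0.73 4744 [249. 193.] [ 96. 101.] [ 0.6203 -0.027   0.014 ]
pot_yellow 0.55 15128 [250. 266.] [138. 142.] [ 0.622  -0.0278  0.121 ]
shift cm [0.08 0.03 5.43] turn -0.01272942030813979 tcp [ 0.6177 -0.0272  0.1036] yaw -0.00022217029624727047
```

View pics/g.png

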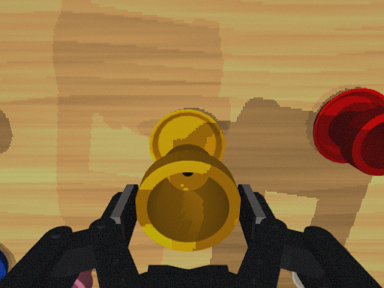

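Yellow is upright over its saucer at (188,140 in this crop). Lowering.

Emit:
play_rows(
  commands=[-1,0.2,0,2,0,-1,0.2,0,4,0,-1,0.2,0,4.8,0,-1,0.2,0,5.1,0,-1,0.2,0,5.3,0,-1,0.2,0,5.4,0,-1,0.2,0,5.4,0],
)

```text
t: 22.7
tcp_pos: [0.6205, -0.0273, 0.0496]
orientation: [-3.142, -0.0, -0.0]
ft_force: [0.2, 1.0, -1.6]
grip_width: 0.066
finger_force: 45.7
```

Emit:
play_rows(
  commands=[-1,0,0,0.1,0,-1,0,0,0.1,0],
)

```text
t: 22.95
tcp_pos: [0.6207, -0.0273, 0.0494]
orientation: [3.142, -0.001, -0.0]
ft_force: [-2.9, 0.8, 9.3]
grip_width: 0.0661
finger_force: 46.7
```

Emit:
play_rows(
  commands=[1,0,0,0,0,1,0,0,0,0,1,0,0,0,0,1,0,0,0,0,1,0,0,-2,0,1,0,0,-6,0,1,0,0,-12,0,1,0,0,-15,0,1,0,0,-15,0],
)

```text
t: 24.08
tcp_pos: [0.6212, -0.0274, 0.2026]
orientation: [3.141, -0.006, -0.0]
ft_force: [1.0, 0.4, -0.7]
grip_width: 0.0855
finger_force: 0.0
```

```bash
python3 - <<'E'
from h import *
q=snap('wrist'); s=q['state'];print(s['tcp_pos'],s['grip_width'])
fit(q,'saucer_yellow',.014);fit(q,'pot_yellow',.067);fit(q,'pot_blue',.062)
cv2.imwrite('pics/i.png',cv2.resize(q['img'],(384,288))[:,:,::-1])
go(.6405,.22,.0440,0)
E
```

```text
[ 0.62124836 -0.02736411  0.20257038] 0.08553380755679017
saucer_yellow 0.83 1046 [249. 166.] [67. 72.] [ 0.6214 -0.0268  0.014 ]
saucer_yellow 0.42 3943 [250. 181.] [70. 71.] [ 0.604  -0.0278  0.014 ]
pot_yellow 0.66 4001 [250. 181.] [71. 72.] [ 0.6203 -0.0279  0.067 ]
pot_yellow 0.17 596 [402. 285.] [18. 47.] [ 0.5045 -0.1892  0.067 ]
pot_blue 0.84 2722 [ -7. 162.] [ 70. 121.] [0.6381 0.2142 0.062 ]
shift cm [  2.07 -24.72  15.36] turn -0.012477305370382913 tcp [ 0.6199 -0.0272  0.1976] yaw -0.0002177700604899524
```

View pics/i.png

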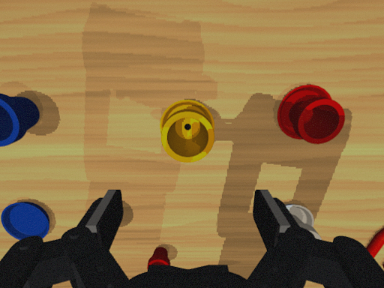

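Yellow is seated in its saucer. Now blue at about (0.6405, 0.220).

Emit:
play_rows(
  commands=[1,0.5,-6,0,0,1,1,-12,0,0,1,1.5,-18,0,0,1,2.1,-24.7,0,0,1,2.1,-24.7,5,0,1,2.1,-24.7,10,0,1,2.1,-24.7,13.5,0,1,2.1,-24.7,15.3,0,1,2.1,-24.7,15.3,0,1,2.1,-24.7,15.3,0],
)

```text
t: 25.52
tcp_pos: [0.6421, 0.2199, 0.0469]
orientation: [-3.141, -0.002, -0.0]
ft_force: [-0.2, 0.2, 0.7]
grip_width: 0.0854
finger_force: 0.0
```

Emit:
play_rows(
  commands=[-1,0,0,0,0,-1,0,0,0,0,-1,0,0,0,0,-1,0,0,0,0,-1,0,0,0,0,-1,0,0,0,0],
)

```text
t: 26.28
tcp_pos: [0.6421, 0.2199, 0.0474]
orientation: [-3.141, -0.003, -0.0]
ft_force: [-1.5, -0.3, 9.2]
grip_width: 0.0658
finger_force: 42.6
```

Emit:
play_rows(
  commands=[-1,0,0,-1,0,-1,0,0,-3,0,-1,0,0,-6,0,-1,0,0,-6,0,-1,-5,-1,-6,0,-1,-10,-2,-6,0,-1,-15,-3,-6,0,-1,-19.3,-3.2,-6,0,-1,-19.3,-3.2,-6,0,-1,-19.3,-3.2,-6,0],
)

```text
t: 27.52
tcp_pos: [0.4488, 0.2519, 0.1057]
orientation: [-3.141, -0.001, -0.0]
ft_force: [-0.4, 0.1, -1.4]
grip_width: 0.0658
finger_force: 45.3
```

```bash
python3 - <<'E'
from h import *
q=snap('wrist'); s=q['state'];print(s['tcp_pos'],s['grip_width'])
fit(q,'saucer_blue',.014);fit(q,'pot_blue',s['tcp_pos'][2]+.015)
cv2.imwrite('pics/j.png',cv2.resize(q['img'],(384,288))[:,:,::-1])
go(.4495,.253,.0524,0)
E
```

```text
[0.44881923 0.25185368 0.10567992] 0.06581215026459905
saucer_blue 0.64 4391 [249. 194.] [93. 99.] [0.4499 0.252  0.014 ]
pot_blue 0.64 14517 [250. 265.] [135. 139.] [0.4523 0.2511 0.1207]
shift cm [ 0.04 -0.14  5.28] turn -0.04563846923835223 tcp [0.4491 0.2516 0.1052] yaw -0.0007965415537793952
```

View pics/j.png

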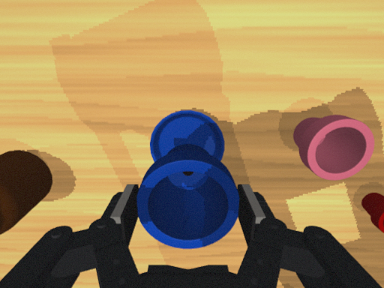

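The blue pot is upright over its saucer (188,142), with the jar and pink pot clear. Lowering.

Emit:
play_rows(
  commands=[-1,0,0,2,0,-1,0,0,4,0,-1,0,0,4.7,0,-1,0,0,5,0,-1,0,0,5.2,0,-1,0,0,5.2,0],
)

```text
t: 28.42
tcp_pos: [0.4486, 0.2519, 0.0537]
orientation: [-3.141, -0.001, -0.0]
ft_force: [-0.2, 0.1, -1.5]
grip_width: 0.066
finger_force: 45.3
```

Emit:
play_rows(
  commands=[-1,0,0,0.1,0,-1,0,0,0.1,0],
)

```text
t: 28.68
tcp_pos: [0.4484, 0.2518, 0.0525]
orientation: [-3.141, -0.0, -0.0]
ft_force: [0.1, 0.3, -2.3]
grip_width: 0.0663
finger_force: 45.4
```

No contact yet; a little lower.

Emit:
play_rows(
  commands=[-1,0,0,0.1,0,-1,0,0,0.1,0],
)

```text
t: 28.92
tcp_pos: [0.4487, 0.2519, 0.0524]
orientation: [-3.141, -0.001, -0.0]
ft_force: [-5.3, -1.8, 13.2]
grip_width: 0.0657
finger_force: 46.8
```

Emit:
play_rows(
  commands=[1,0,0,0,0,1,0,0,0,0,1,0,0,0,0,1,0,0,0,0,1,0,0,-2,0,1,0,0,-6,0,1,0,0,-12,0,1,0,0,-20,0,1,0,0,-20,0,1,0,0,-20,0],
)

```text
t: 30.18
tcp_pos: [0.4486, 0.2519, 0.2517]
orientation: [-3.141, -0.001, -0.0]
ft_force: [-0.3, 0.7, -1.0]
grip_width: 0.0853
finger_force: 0.0
```

```bash
python3 - <<'E'
from h import *
q=snap('wrist'); p=snap('side'); c=snap('scene')
fit(q,'saucer_blue',.014);fit(q,'pot_blue',.067)
cv2.imwrite('pics/k.png',np.hstack([cv2.resize(q['img'],(400,300)),cv2.resize(c['img'][100:310,120:400],(400,300))])[:,:,::-1])
E
```

```text
saucer_blue 0.56 874 [249. 154.] [60. 63.] [0.4508 0.2527 0.014 ]
pot_blue 0.96 3037 [251. 168.] [61. 63.] [0.4469 0.2511 0.067 ]
```

View pics/k.png

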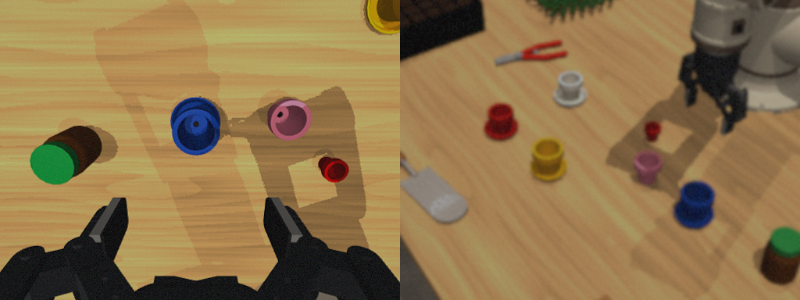

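All four pots stand upright in their own saucers: red (500,120), white (570,87), yellow (548,157) and blue (695,203). The jar and secateurs look untouched, so I'm handing in.

```bash
python3 -c "
from cell import ctrl
print(ctrl.sign_off())"
```

```text
the job is handed in; nothing more can be done
None
```

I handed the job in after about 30 s of robot time: all four pots stand upright in the saucers of their own colour, and the jar and secateurs look untouched in the last pictures; sign-off gave no verdict.

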